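# Load the filter cassette, push it up the ramp to its stop and start the reader

## Task

Seat every loose filter cartridge in an empty pocket of the grey cassette while the cassette is still down on the flat apron; some pockets are already filled with low grey blanks that are hard to see, so feel for the empty ones. Then push the cassette, without lifting it off, up the shallow ramp until it rests against the top stop under the reader's head. Last, press the red spring plunger on the head fully down to its stop and let it come back up, without disturbing the optic mount or the amber bottle.

Things in the scene. Friction and masses are not known exactly. Their poses are not given: they have to be found in the camera images.
- station: Fixed docking station of a bench reader, base 272 x 172 mm. Origin: centre of its underside; x runs up the ramp, away from the open apron end. Flat apron from x = -136 to -10 mm, surface at z = 10 mm. Dark guide rails on both sides, apron and ramp, leave a channel from y = -73.5 to 73.5 mm and rise 14 mm above the surface
- ramp_foot (a point): middle of the line where the apron ends and the ramp begins: x = -10, y = 0, z = 10 mm in the station's frame. From here the surface rises at 8 degrees (0.14 rad) to the top stop, a dark bar 20 mm high, its face 126 mm up the slope
- seat (a point): point on the ramp surface where the cassette's origin lies when it rests squarely against the top stop: x = 56, y = 0, z = 19 mm in the station's frame; fixed to the station
- head (a point): middle of the top of the white reader head, a bridge over the ramp's upper end: x = 101, y = 0, z = 107 mm in the station's frame. The head spans x = 75 to 127, y = -98 to 98 mm, underside at z = 83 mm; the docked cassette's front pockets lie beneath it, out of reach
- cassette: Loose grey tray, 118 (x) x 142 (y) x 18 mm high, 0.35 kg, on the apron with 2 mm play to each rail. Origin: underside centre; x points up the ramp. Floor and walls 4 mm thick. Six open pockets 34 (x) x 65 (y) mm, centres at x = -38, 0, 38, y = -34.5, 34.5 mm, floor at z = 4 mm. One or two of them, not reported, hold a loose grey blank 12 mm thick (top at z = 16 mm), which stays there
- push_plate (a point): centre of the outer face of the cassette's upright aluminium push plate at its rear (robot's side): x = -65, y = 0, z = 23 mm in the cassette's frame; the plate is 56 mm wide (along y) and reaches from z = 4 to 42 mm. Pushing the loaded cassette up takes under 15 N; friction then holds it on the ramp
- cartridge_0: Filter cartridge (3 or 4 of the four are present): black block 29 (x) x 60 (y) x 20 mm high with two amber windows on top, and in the middle of the top a 16 x 16 mm square aluminium grip post up to z = 40 mm; 0.08 kg. Origin: centre of its underside, z up. Fits any empty pocket, long side along y, either way round; its underside is then 4 mm above the cassette's
- cartridge_1: Filter cartridge (3 or 4 of the four are present): black block 29 (x) x 60 (y) x 20 mm high with two green windows on top, and in the middle of the top a 16 x 16 mm square aluminium grip post up to z = 40 mm; 0.08 kg. Origin: centre of its underside, z up. Fits any empty pocket, long side along y, either way round; its underside is then 4 mm above the cassette's
- cartridge_2: Filter cartridge (3 or 4 of the four are present): black block 29 (x) x 60 (y) x 20 mm high with two blue windows on top, and in the middle of the top a 16 x 16 mm square aluminium grip post up to z = 40 mm; 0.08 kg. Origin: centre of its underside, z up. Fits any empty pocket, long side along y, either way round; its underside is then 4 mm above the cassette's
- cartridge_3: Filter cartridge (3 or 4 of the four are present): black block 29 (x) x 60 (y) x 20 mm high with two red windows on top, and in the middle of the top a 16 x 16 mm square aluminium grip post up to z = 40 mm; 0.08 kg. Origin: centre of its underside, z up. Fits any empty pocket, long side along y, either way round; its underside is then 4 mm above the cassette's
- plunger (a joint): spring palm plunger of the reader, 0 = up, 0.012 m = fully down at its stop; it takes about 2 N to start and 6.5 N at the stop, and springs back up when released
- plunger_top (a point): top centre of the plunger's red domed head (34 mm wide), which moves straight down; up, it stands at x = 101, y = 30, z = 142 mm in the station's frame
- optic_mount: bystander: loose small black mirror mount, 28 x 45 x 45 mm, on the table left of the station; origin at the centre of its underside
- amber_bottle: bystander: loose amber bottle with black cap, 26 mm wide, 46 mm high, on the right of the table; origin at the centre of its underside
Not all that is in view belongs to the job. Leave any pink look-alike of the cartridge_0 alone.

How it is judged:
On the way, in this order (a step that is already met when the one before it is completed fails the run):
1. every cartridge is seated in a pocket while the cassette is still on the apron (z of cartridge_0 in the frame of cassette between 0.001 and 0.008 m and x of cartridge_0 in the frame of cassette between -0.046 and 0.046 m and y of cartridge_0 in the frame of cassette between -0.043 and 0.043 m and angle between the z axis of each of cartridge_0, cartridge_1, cartridge_2, cartridge_3 and the z axis of cassette, either way round below 0.12 rad and z of cartridge_1 in the frame of cassette between 0.001 and 0.008 m and x of cartridge_1 in the frame of cassette between -0.046 and 0.046 m and y of cartridge_1 in the frame of cassette between -0.043 and 0.043 m and z of cartridge_2 in the frame of cassette between 0.001 and 0.008 m and x of cartridge_2 in the frame of cassette between -0.046 and 0.046 m and y of cartridge_2 in the frame of cassette between -0.043 and 0.043 m and z of cartridge_3 in the frame of cassette between 0.001 and 0.008 m and x of cartridge_3 in the frame of cassette between -0.046 and 0.046 m and y of cartridge_3 in the frame of cassette between -0.043 and 0.043 m and x of cassette in the frame of station below -0.055 m), for 0.3 s.
2. the loaded cassette rests against the top stop (distance between cassette and seat below 0.005 m and angle between the z axis of cassette and the z axis of station, either way round between 0.1 and 0.18 rad and z of cartridge_0 in the frame of cassette between 0.001 and 0.008 m and x of cartridge_0 in the frame of cassette between -0.046 and 0.046 m and y of cartridge_0 in the frame of cassette between -0.043 and 0.043 m and angle between the z axis of each of cartridge_0, cartridge_1, cartridge_2, cartridge_3 and the z axis of cassette, either way round below 0.12 rad and z of cartridge_1 in the frame of cassette between 0.001 and 0.008 m and x of cartridge_1 in the frame of cassette between -0.046 and 0.046 m and y of cartridge_1 in the frame of cassette between -0.043 and 0.043 m and z of cartridge_2 in the frame of cassette between 0.001 and 0.008 m and x of cartridge_2 in the frame of cassette between -0.046 and 0.046 m and y of cartridge_2 in the frame of cassette between -0.043 and 0.043 m and z of cartridge_3 in the frame of cassette between 0.001 and 0.008 m and x of cartridge_3 in the frame of cassette between -0.046 and 0.046 m and y of cartridge_3 in the frame of cassette between -0.043 and 0.043 m), for 0.2 s.
3. the plunger is pressed fully down (value of joint plunger above 0.0105 m and distance between cassette and seat below 0.005 m and angle between the z axis of cassette and the z axis of station, either way round between 0.1 and 0.18 rad), for 0.1 s.
At the end, for the whole second after the job is handed in: every present cartridge sits on the floor of a cassette pocket (underside 1 to 8 mm above the cassette's, upright within 0.12 rad), the cassette lies on the ramp, at rest, within 5 mm of the seat point against the top stop, and the plunger has come back up (under 2 mm) (all of step 2 and value of joint plunger below 0.002 m and linear speed of cassette below 0.01 m/s); the robot touches nothing.
It fails at once if the cassette is lifted off the ramp (z of cassette in the frame of station above 0.045 m).
It fails at once if the optic mount or the amber bottle is knocked over or shoved more than 30 mm (distance of any of optic_mount, amber_bottle from where it was at the start of the episode above 0.03 m or angle between any of optic_mount, amber_bottle's own z axis and vertical above 0.6 rad).
Of blank_0, blank_1, blank_2, blank_3, blank_4, blank_5 only 1 to 2 are there at a start; the rules pass over those that are not, and their reading is None.
Of cartridge_0, cartridge_1, cartridge_2, cartridge_3 only 3 to 4 are there at a start; the rules pass over those that are not, and their reading is None.
At some moment in a run one of cartridge_0, cartridge_1, cartridge_2, cartridge_3 may be knocked a few centimetres aside while the robot is not near it.
Once in a run the grip may slacken for a moment while it holds something.
It also fails if it takes over 200 s, if anything falls off the work surface, if the arm or the gripper's body presses on something with over 40 N, if the wrist force passes 120 N, or if a joint passes its speed limit or range.

## Robot

A 6-joint arm with a two-finger parallel gripper is mounted at the origin on a cart in front of the work surface, level with it; the furniture and walls round the work are solid. World frame = base frame: x ahead of the robot, y to its left, z up, the work surface at z = 0. Lengths are in m, angles in rad, forces in N, time in s.
With the tool pointing down it reaches from about 0.35 to 0.85 m from the base axis. Payload 8.1 kg.
Tool frame: the origin (TCP) lies at the very end of the fingers, on their centre line; the grasp point (between the pads) lies 19 mm behind it; z points along the fingers, y is the line along which they close (so a half turn about z gives the same grasp; the last joint's range is limited). The gripper opens to 93 mm and grips with 3 to 60 N. Pads are 15 mm wide; open, the fingers measure 128 mm over their backs; the gripper's body (75 mm by 188 mm) begins 65 mm behind the grasp point.
Start: joints at [1.207, 0.13, 1.488, -0, 1.523, -0.085], TCP at [0.165, 0.577, 0.219] pointing down, gripper open.
Joint ranges: [-2.96, 2.96], [-0.89, 2.26], [0.02, 2.5], [-1.34, 4.48], [0, 2.73], [-2.66, 2.66]. Speed limits (rad/s): [2.39, 2.39, 2.79, 3.14, 3.14, 3.14].

## Interface

Orientations are given as a rotation vector (axis times angle).
In Python, from plant import read_state, eyes, workorder gives the robot as it stands. The module is installed in compiled form; this text tells all that it offers.
- The arm moves only by the tool play_rows, never from a script. Its argument "targets" is one flat list of numbers, 4 for each row, row after row: the shift along the tool's x, y, z in cm, then the turn about the tool's z in degrees. In form: [dx, dy, dz, roll, dx, dy, dz, roll, ...]. A call has 1 to 8 rows; each row is the pose to reach, as a shift and turn from the pose commanded when the call began, along the tool's axes at that moment; what a row does not reach only later rows make up. A row lasts 1/12 s, in which the tool goes at most 41.7 mm and 7.16 degrees, less where a joint would pass 70% of its speed; a pose out of reach is approached as far as the arm can. A call with a gripper value outside its range is refused whole. "grip" is the finger opening in cm, from 0 to 9.3, set as the call begins (left out, the last holds). The fingers move at their own pace and stop on an object; "grip_force" is the grip in N (left out, the last holds). Time passes only in rows, so rows that repeat a pose let the fingers close. It gives the time, the measured TCP pose, the force, the opening and the grip force at its end, in the units of the state.
- read_state(): the state, without advancing time (a new reading comes with each control period).
- eyes.read_camera(name): name is "scene" or "top" or "wrist"; returns a dict with "image" (384x512x3 uint8, red, green, blue), "vfov" (degrees; the focal length in pixels is half the picture's height over the tangent of half this angle, whatever the lens; pixels are square), "cx", "cy" (the principal point, pixels), "cam_to_world" (4x4, takes a point from camera to world coordinates); the wrist camera has in their place "T_tool_cam" (4x4, takes a point from camera to tool coordinates, whose origin is the TCP and whose axes are the flange's). Camera axes: x right, y up, looking along -z (the intrinsics and any distortion apply to the point x, -y, -z); pixel columns grow to the right and rows downward; lengths in m; the calibration is good to about 2 mm. A picture is of the moment at which its call begins: read the wrist's pose just before it. There is no depth.
- workorder.close_job(): hands the job in; it is judged then, once.
The state is a dict: "t": time; "q": joint angles; "dq": joint speeds; "joint_torque": joint torques, N m; "tool_pos": TCP position; "orientation": TCP orientation; "force": force on the tool from outside, world axes, zero at the start; "wrist_torque": the same for the moment, N m; "opening": finger opening in m; "gripper_force": force on a finger pad.
Only numpy, scipy, OpenCV 4.12 (cv2) and the standard library are available. Lean on these libraries where they do the work, as an engineer would, in place of code of your own. Each camera call takes 0.05 s, during which the arm holds its last target. There are 200 camera calls.

## Working session

There is one attempt and no reset: what is moved stays moved. The work goes in short steps, Python scripts to look and compute and a tool call to move; the robot and the scene stay as the last step left them, time stands still between calls to the robot, and variables do not carry over. Pictures are saved under pics/ and viewed, at most 14 in all, crops included, and the job is handed in when it is done.

Besides the shell and the picture viewer there is one more tool, called after "Call:" as a command line: name --argument value ..., lists and objects as JSON in quotes. play_rows: Moves the arm, as the interface text tells. Its arguments: {"type":"object","properties":{"targets":{"type":"array"},"grip":{"type":"number"},"grip_force":{"type":"number"}},"required":["targets"]}

```bash
mkdir -p pics; cat > h.py <<'E'
import numpy as np, cv2, json
from scipy.spatial.transform import Rotation as R
from plant import read_state, eyes, workorder
def shot(name, out):
    s=read_state(); c=eyes.read_camera(name)
    im=c["image"]; cv2.imwrite(f"pics/{out}.png", cv2.cvtColor(im,cv2.COLOR_RGB2BGR))
    if "cam_to_world" in c: T=np.array(c["cam_to_world"])
    else:
        W=np.eye(4); W[:3,:3]=R.from_rotvec(s["orientation"]).as_matrix(); W[:3,3]=s["tool_pos"]; T=W@np.array(c["T_tool_cam"])
    f=im.shape[0]/2/np.tan(np.radians(c["vfov"])/2)
    np.savez(f"pics/{out}.npz",T=T,f=f,cx=c["cx"],cy=c["cy"])
    print(name,[(k,v if np.size(v)<17 else '') for k,v in c.items() if k!="image"])
    return im
def px(out,u,v,z):
    d=np.load(f"pics/{out}.npz"); r=d["T"][:3,:3]@np.array([(u-d["cx"])/d["f"],-(v-d["cy"])/d["f"],-1]); o=d["T"][:3,3]
    return o+r*(z-o[2])/r[2]
def proj(out,p):
    d=np.load(f"pics/{out}.npz"); q=np.linalg.inv(d["T"])@np.r_[p,1]
    return d["cx"]+d["f"]*q[0]/-q[2], d["cy"]-d["f"]*q[1]/-q[2]
E
python3 - <<'E'
from h import *
for n in ("top","scene","wrist"):
    im=shot(n,n+"0")
t=cv2.imread("pics/top0.png"); cv2.imwrite("pics/top0b.png",cv2.resize(t,(800,600),interpolation=cv2.INTER_CUBIC))
s=read_state(); print(s)
E
```

```text
top [('vfov', 52.461481530645216), ('cx', 264.4560247700611), ('cy', 193.63184269529387), ('cam_to_world', array([[ 0.01241367,  0.99904193, -0.04196584,  0.42902647],
       [-0.99992137,  0.01247732,  0.00125518, -0.06141926],
       [ 0.0017776 ,  0.04194696,  0.99911826,  1.0654956 ],
       [ 0.        ,  0.        ,  0.        ,  1.        ]]))]
scene [('vfov', 47.68829523654448), ('cx', 251.00041778852218), ('cy', 193.51554415138506), ('cam_to_world', array([[ 0.87537757,  0.19178668, -0.44377018,  0.0352564 ],
       [-0.48343734,  0.35023645, -0.80226104, -0.82195269],
       [ 0.00156151,  0.9168164 ,  0.39930597,  0.50390152],
       [ 0.        ,  0.        ,  0.        ,  1.        ]]))]
wrist [('vfov', 61.082216902359484), ('cx', 256.18669830134087), ('cy', 194.19687448592384), ('T_tool_cam', array([[ 2.75720617e-04,  9.65076401e-01,  2.61968443e-01,
         7.14407598e-02],
       [ 9.99999862e-01, -3.83271144e-04,  3.59453053e-04,
        -2.28884706e-04],
       [ 4.47304603e-04,  2.61968307e-01, -9.65076373e-01,
        -1.65011513e-01],
       [ 0.00000000e+00,  0.00000000e+00,  0.00000000e+00,
         1.00000000e+00]]))]
{'t': 0.15, 'q': array([ 1.20661480e+00,  1.30976155e-01,  1.48902544e+00, -1.19816211e-05,
        1.52299713e+00, -8.54114752e-02]), 'dq': array([ 0.0005289 , -0.00334587,  0.00047073, -0.00161391,  0.00132866,
       -0.00071542]), 'joint_torque': array([ 1.59621245e-04, -5.60472715e+01, -4.92338312e+01,  7.68074300e-02,
        3.04277893e-02, -1.42919566e-04]), 'tool_pos': array([0.16493787, 0.57643142, 0.21783733]), 'orientation': array([-4.36431514e-01, -3.11082487e+00,  2.15706317e-03]), 'force': array([-0.57321738,  0.17245179,  0.57394151]), 'wrist_torque': array([-0.01670223,  0.0236834 , -0.02175187]), 'gripper_force': 0.0, 'opening': 0.0927341297033387}
```

View pics/top0b.png

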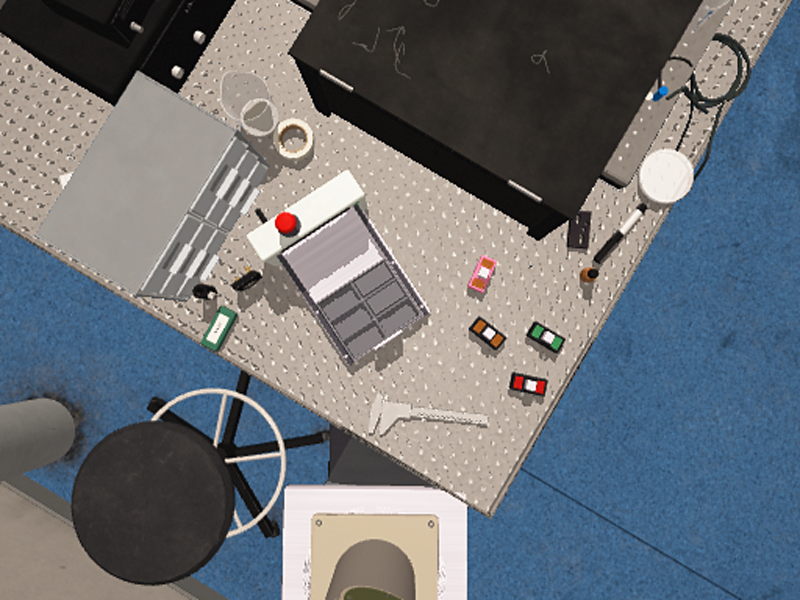

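View pics/scene0.png

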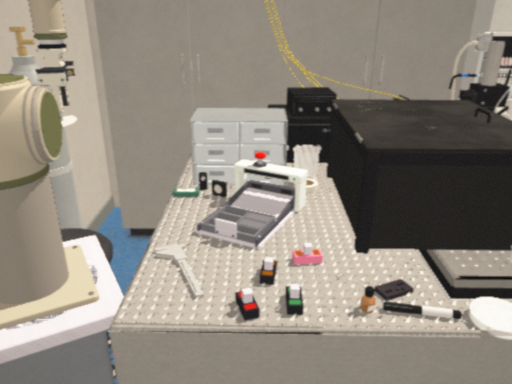

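The top view shows amber (487,333), green (545,336) and red (528,384) cartridges, a pink decoy (482,273), the station tilted with its plunger at (287,224), the bottle at (590,272) and the mount at (246,279). Next I'll enlarge the crops.

```bash
python3 - <<'E'
import cv2
t=cv2.imread("pics/top0.png")
a=t[105:240,150:285]; b=t[145:265,290:400]
cv2.imwrite("pics/a.png",cv2.resize(a,None,fx=4.4,fy=4.4,interpolation=cv2.INTER_CUBIC))
cv2.imwrite("pics/b.png",cv2.resize(b,None,fx=5,fy=5,interpolation=cv2.INTER_CUBIC))
E
```

```text
(no output)
```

View pics/a.png

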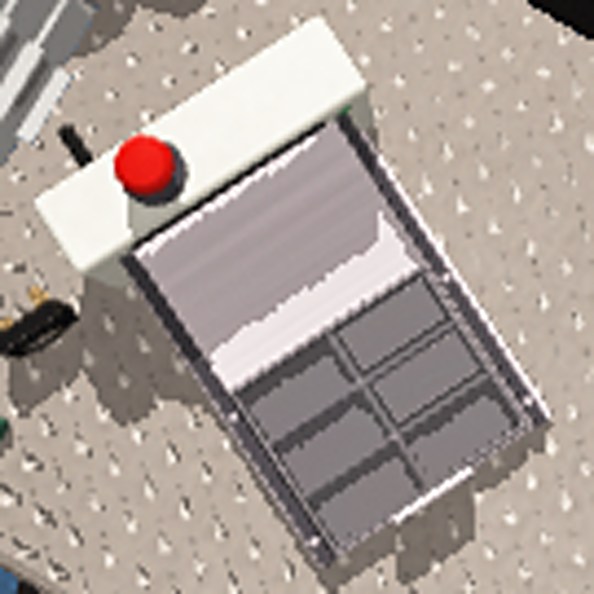

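View pics/b.png

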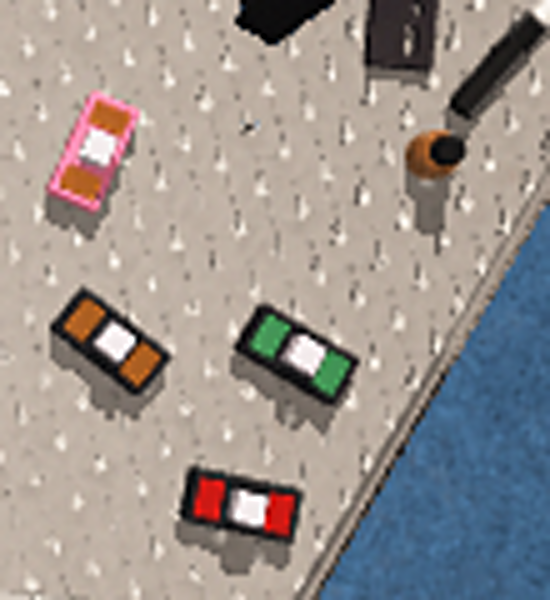

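In the shadows, the front-right (390,325) and middle-right (430,375) pockets look shallow, so those two probably hold blanks. The other four look deep. I'll fit the poses next.

```bash
cat > fit.py <<'E'
from h import *
from scipy.optimize import least_squares
def A(x,y): return (x+.5)/4.4-.5+150,(y+.5)/4.4-.5+105
def B(x,y): return (x+.5)/5-.5+290,(y+.5)/5-.5+145
def fit(pts,g,out="top0"):
    def res(p):
        Rz=R.from_euler('z',p[2]).as_matrix()
        return np.ravel([np.array(proj(out,Rz@np.array(m)/1000+[p[0],p[1],0]))-uv for m,uv in pts])
    r=least_squares(res,g); return r.x, np.round(r.fun,1)
E
python3 - <<'E'
from fit import *
st,f=fit([((127,98,107),A(38,203)),((127,-98,107),A(318,17)),((75,-98,107),A(368,88)),((75,98,107),A(88,270)),((101,30,142),A(147,163))],[.6,.1,.5]); print("station",st,f)
for x,y,n in((145,165,'pl'),):print(px("top0",*A(x,y),.142))
ca,f=fit([((59,71,28),A(238,390)),((59,-71,28),A(425,278)),((-62,0,52),A(433,496)),((-62,28,52),A(395,520)),((-62,-28,52),A(472,472))],[.5,.1,.5]); print("cass",ca,f)
Rz=R.from_euler('z',-st[2]).as_matrix(); print("cass in station",Rz@np.r_[ca[:2]-st[:2],0])
# cartridges: corners of the block top z=20; post centre z=40
def cart(n,cs,post):
    p=px("top0",*B(*post),.040); q=np.mean([px("top0",*B(*c),.020) for c in cs],axis=0)
    P=[px("top0",*B(*c),.020) for c in cs]
    d=(P[1]+P[2]-P[0]-P[3])[:2]; print(n,p[:2],q[:2],"long axis deg",np.degrees(np.arctan2(d[1],d[0])), np.linalg.norm(d)/2)
cart("amber",[(85,288),(170,355),(140,392),(52,328)],(115,342))
cart("green",[(263,305),(358,358),(335,402),(237,348)],(305,353))
cart("red",[(193,467),(302,490),(294,538),(182,515)],(248,508))
cart("pink",[(92,92),(140,106),(98,212),(50,194)],(97,149))
print("bottle",px("top0",*B(446,150),.046)); print("mount",px("top0",*A(38,327),.045))
print(px("top0",*B(360,470),0))
E
```

```text
station [0.52333211 0.05163489 0.60273459] [-1.3 -0.1  1.2 -1.5  1.4 -0.4 -1.1  2.1 -0.2 -0. ]
[0.58831592 0.13418463 0.142     ]
cass [0.45972853 0.01199836 0.57324741] [-1.7  0.3  1.  -2.5  0.3  0.7 -0.2  1.   0.6  0.4]
cass in station [-0.07486573  0.00340457  0.        ]
amber [ 0.42271858 -0.18990749] [ 0.42325919 -0.19065406] long axis deg -126.4924395328061 0.05800734388982196
green [ 0.41818093 -0.28986437] [ 0.4178038  -0.29069002] long axis deg -118.37250809043158 0.05891485400558392
red [ 0.3367016  -0.26024027] [ 0.33779913 -0.26129473] long axis deg -101.01738771823088 0.06021978047563195
pink [ 0.52438266 -0.17966602] [ 0.52518196 -0.1809144 ] long axis deg -107.7842186478389 0.02720763447655399
bottle [ 0.52560324 -0.36225315  0.046     ]
mount [0.50701489 0.21645001 0.045     ]
[ 0.35445868 -0.32895696  0.        ]
```

```bash
cat > go.py <<'E'
from h import *
def go(*wps, start=None):
    """each wp (x,y,z,heading of tool y deg): shift cm + roll deg relative to the pose before it"""
    s=read_state(); M=R.from_rotvec(s["orientation"]).as_matrix(); p=np.array(s["tool_pos"]); h=np.degrees(np.arctan2(M[1,1],M[0,1]))
    print("now",p.round(4),"head",round(h,2),"tilt",np.round(M[:,2],4),"F",np.round(s["force"],1),"open",round(s["opening"],4),"t",s["t"],"q6",round(np.degrees(s["q"][5])))
    if start is not None: p,h=np.array(start[:3]),start[3]
    for w in wps:
        d=np.array(w[:3])-p; a=np.radians(h)
        y=np.array([np.cos(a),np.sin(a)]); x=np.array([-np.sin(a),np.cos(a)])
        print(w,"-> dx %.2f dy %.2f dz %.2f roll %.1f"%(d[:2]@x*100,d[:2]@y*100,-d[2]*100,-((w[3]-h+180)%360-180)))
        p,h=np.array(w[:3]),w[3]
E
python3 -c "
from go import *
go((.33,.22,.22,74),(.45,.02,.22,124))"
```

```text
now [0.1649 0.5764 0.2178] head 74.03 tilt [-5.0e-04 -1.3e-03 -1.0e+00] F [-0.6  0.2  0.6] open 0.0927 t 0.15 q6 -5
(0.33, 0.22, 0.22, 74) -> dx -25.68 dy -29.73 dz -0.22 roll 0.0
(0.45, 0.02, 0.22, 124) -> dx -17.05 dy -15.92 dz -0.00 roll -50.0
```

Call:
play_rows --targets '[-13,-15,0,0,-13,-15,0,0,-13,-15,0,0,-13,-15,0,0,-13,-15,0,0,-13,-15,0,0,-13,-15,0,0,-13,-15,0,0]'

```text
t: 0.82
tool_pos: [0.2488, 0.3971, 0.2187]
orientation: [-0.438, -3.111, -0.001]
force: [-0.4, 0.5, 0.2]
opening: 0.0928
gripper_force: 0.0
```

Call:
play_rows --targets '[-12.7,-14.7,0,0,-12.7,-14.7,0,0,-12.7,-14.7,0,0,-12.7,-14.7,0,0,-12.7,-14.7,0,0,-12.7,-14.7,0,0,-12.7,-14.7,0,0,-12.7,-14.7,0,0]'

```text
t: 1.48
tool_pos: [0.3303, 0.2217, 0.2187]
orientation: [-0.436, -3.111, -0.001]
force: [0.3, 0.5, 0.4]
opening: 0.0929
gripper_force: 0.0
```

Call:
play_rows --targets '[-17,-16,0,-50,-17,-16,0,-50,-17,-16,0,-50,-17,-16,0,-50,-17,-16,0,-50,-17,-16,0,-50,-17,-16,0,-50,-17,-16,0,-50]'

```text
t: 2.15
tool_pos: [0.4517, 0.0182, 0.2183]
orientation: [0.926, -3.002, 0.002]
force: [-0.4, 1.3, -0.5]
opening: 0.0931
gripper_force: 0.0
```

```bash
python3 -c "
from go import *
shot('wrist','w1')
t=cv2.imread('pics/w1.png');cv2.imwrite('pics/w1b.png',cv2.resize(t,(800,600),interpolation=cv2.INTER_CUBIC))
go((.39,-.24,.22,54))"
```

```text
wrist [('vfov', 61.082216902359484), ('cx', 256.18669830134087), ('cy', 194.19687448592384), ('T_tool_cam', array([[ 2.75331028e-04,  9.65110827e-01,  2.61841584e-01,
         7.20772979e-02],
       [ 9.99999948e-01, -2.21819542e-04, -2.33922246e-04,
        -1.12679149e-03],
       [-1.67679312e-04,  2.61841635e-01, -9.65110838e-01,
        -1.65011203e-01],
       [ 0.00000000e+00,  0.00000000e+00,  0.00000000e+00,
         1.00000000e+00]]))]
now [0.4509 0.0199 0.2182] head 124.85 tilt [-9.e-04  1.e-04 -1.e+00] F [-0.6  0.1 -0.9] open 0.0928 t 2.2 q6 -129
(0.39, -0.24, 0.22, 54) -> dx 19.85 dy -17.85 dz -0.18 roll 70.8
```

View pics/w1b.png

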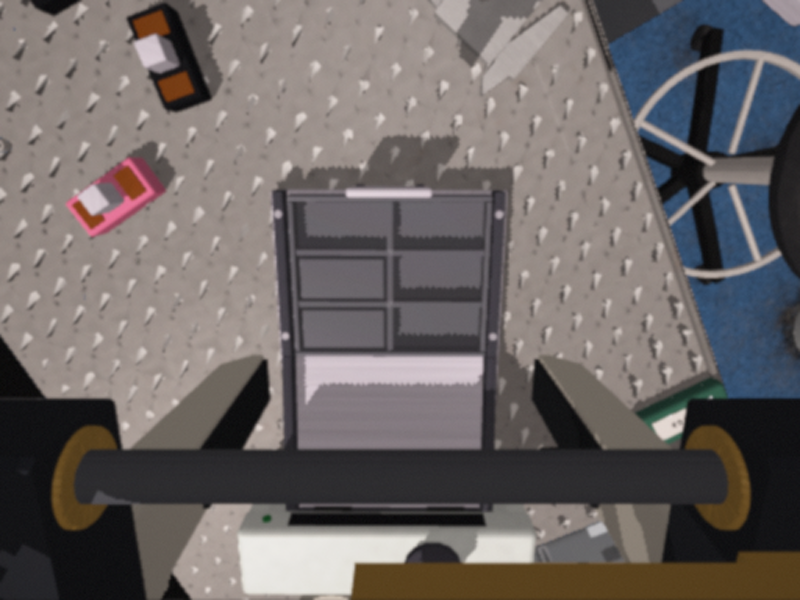

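The wrist view confirms blanks at (341,277) and (341,328) in the -y column. The left column and the rear-right pocket are open.

```bash
python3 - <<'E'
from fit import *
s=800/512
g=lambda x,y:((x+.5)/s-.5,(y+.5)/s-.5)
ca,f=fit([((19,0,28),g(390,303)),((-19,0,28),g(390,252)),((-62,28,52),g(432,193)),((-62,-28,52),g(346,193)),((59,-71,28),g(296,354)),((59,71,28),g(485,353)),((19,69,28),g(485,303)),((-19,69,28),g(487,252)),((-19,-69,28),g(295,251)),((19,-69,28),g(296,303))],[.46,.01,.59],"w1")
print("cass",ca,np.degrees(ca[2]),f)
P=lambda x,y:np.round(ca[:2]+R.from_euler('z',ca[2]).as_matrix()[:2,:2]@[x/1000,y/1000],4)
for x,y in((38,34.5),(0,34.5),(-38,34.5),(-38,-34.5)):print(x,y,P(x,y))
print("amber post",px("w1",*g(158,50),.04))
E
```

```text
cass [0.46081165 0.01412539 0.59792464] 34.258558340148625 [ 0.3  0.4  0.2 -0.2  0.7 -1.4 -0.5 -1.5 -0.4  0.9  0.7  1.7  0.5  0.5
  0.8 -0.2 -1.7  0.3 -0.5  0.4]
38 34.5 [0.4728 0.064 ]
0 34.5 [0.4414 0.0426]
-38 34.5 [0.41   0.0212]
-38 -34.5 [ 0.4488 -0.0358]
amber post [ 0.42015516 -0.18580519  0.04      ]
```

Call:
play_rows --targets '[20,-18,0,57,20,-18,0,57,20,-18,0,57,20,-18,0,57,20,-18,0,57,20,-18,0,57,20,-18,0,57,20,-18,0,57]'

```text
t: 2.87
tool_pos: [0.3845, -0.2428, 0.2185]
orientation: [-0.644, -3.075, 0.001]
force: [0.4, 0.9, -0.2]
opening: 0.0933
gripper_force: 0.0
```

Call:
play_rows --targets '[0,0,0,14,0,0,0,14,0,0,0,14,0,0,0,14]'

```text
t: 3.2
tool_pos: [0.3855, -0.2396, 0.2185]
orientation: [-0.991, -2.981, -0.001]
force: [0.5, 1.0, -1.1]
opening: 0.0932
gripper_force: 0.0
```

```bash
python3 -c "
from go import *
shot('wrist','w2')
t=cv2.imread('pics/w2.png');cv2.imwrite('pics/w2b.png',cv2.resize(t,(800,600),interpolation=cv2.INTER_CUBIC))
go((.39,-.24,.22,54))"
```

```text
wrist [('vfov', 61.082216902359484), ('cx', 256.18669830134087), ('cy', 194.19687448592384), ('T_tool_cam', array([[ 2.74392491e-04,  9.65024808e-01,  2.62158435e-01,
         7.14417072e-02],
       [ 9.99999765e-01, -4.29396318e-04,  5.33973564e-04,
         2.36887196e-04],
       [ 6.27867603e-04,  2.62158227e-01, -9.65024699e-01,
        -1.65012141e-01],
       [ 0.00000000e+00,  0.00000000e+00,  0.00000000e+00,
         1.00000000e+00]]))]
now [ 0.3853 -0.2398  0.2186] head 53.26 tilt [-1.e-04  4.e-04 -1.e+00] F [ 0.4 -0.2  0.3] open 0.0932 t 3.25 q6 -92
(0.39, -0.24, 0.22, 54) -> dx -0.39 dy 0.26 dz -0.14 roll -0.7
```

View pics/w2b.png

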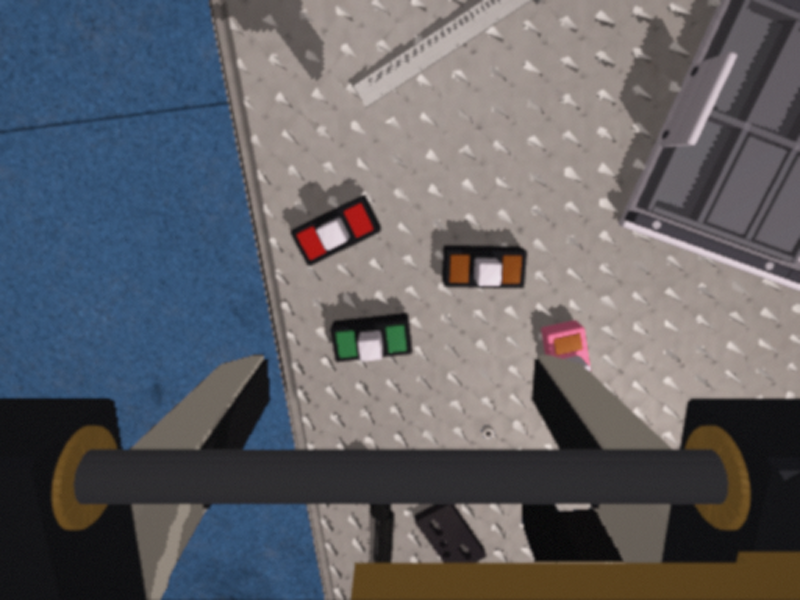

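```bash
python3 - <<'E'
from go import *
s=800/512
g=lambda x,y:((x+.5)/s-.5,(y+.5)/s-.5)
def c(n,post,e):
    p=px("w2",*g(*post),.04); d=sum(px("w2",*g(*b),.02)-px("w2",*g(*a),.02) for a,b in e)
    print(n,p.round(4),"axis",np.degrees(np.arctan2(d[1],d[0])),np.linalg.norm(d)/2)
    return p
p=c("amber",(489,270),[((446,247),(524,247)),((444,286),(525,287))])
c("green",(371,346),[((332,321),(409,315)),((336,360),(410,353))])
c("red",(331,234),[((293,232),(362,199)),((309,262),(379,230))])
go((p[0],p[1],.08,53.5),(p[0],p[1],.0225,53.5),start=None)
E
```

```text
amber [ 0.4202 -0.1895  0.04  ] axis 52.86365932905488 0.05778426824449662
green [ 0.4155 -0.2883  0.04  ] axis 58.43248040454109 0.05725630056261154
red [ 0.3359 -0.261   0.04  ] axis 77.897372278012 0.05539216076591478
now [ 0.3853 -0.2398  0.2186] head 53.26 tilt [-1.e-04  4.e-04 -1.e+00] F [ 0.4 -0.2  0.3] open 0.0932 t 3.25 q6 -92
(np.float64(0.4201675936488162), np.float64(-0.18946642327231772), 0.08, 53.5) -> dx 0.22 dy 6.12 dz 13.86 roll -0.2
(np.float64(0.4201675936488162), np.float64(-0.18946642327231772), 0.0225, 53.5) -> dx 0.00 dy 0.00 dz 5.75 roll -0.0
```

Call:
play_rows --targets '[0.3,6.1,8,0,0.3,6.1,13.8,0,0.3,6.1,13.8,0,0.3,6.1,13.8,0,0.3,6.1,13.8,0,0.3,6.1,13.8,0]' --grip 6

```text
t: 3.75
tool_pos: [0.418, -0.1891, 0.0797]
orientation: [-0.991, -2.977, -0.001]
force: [-0.5, 0.2, 1.1]
opening: 0.061
gripper_force: 0.0
```

```bash
python3 -c "
from go import *
shot('wrist','w3')
t=cv2.imread('pics/w3.png');cv2.imwrite('pics/w3b.png',t[150:384,130:380].repeat(2,0).repeat(2,1))
go((.4205,-.1895,.0225,53.3))
print(proj('w3',[.4205,-.1895,.04]))"
```

```text
wrist [('vfov', 61.082216902359484), ('cx', 256.18669830134087), ('cy', 194.19687448592384), ('T_tool_cam', array([[ 2.72669057e-04,  9.65024657e-01,  2.62158993e-01,
         7.14383956e-02],
       [ 9.99999765e-01, -4.28024934e-04,  5.35498022e-04,
         2.38496129e-04],
       [ 6.28979380e-04,  2.62158785e-01, -9.65024547e-01,
        -1.65016559e-01],
       [ 0.00000000e+00,  0.00000000e+00,  0.00000000e+00,
         1.00000000e+00]]))]
now [ 0.4194 -0.1905  0.0818] head 53.12 tilt [ 1.e-04 -3.e-04 -1.e+00] F [-0.4 -0.6  0.2] open 0.0608 t 3.8 q6 -84
(0.4205, -0.1895, 0.0225, 53.3) -> dx -0.03 dy 0.15 dz 5.93 roll -0.2
(np.float64(257.83095828337656), np.float64(220.57290025935905))
```

View pics/w3b.png

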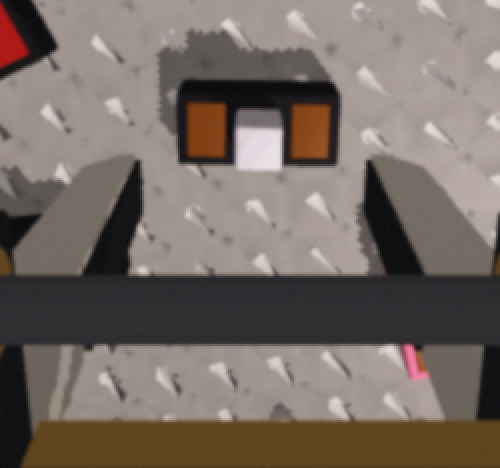

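The crop shows the amber post top at (259,148), nearly centred between the fingers.

Call:
play_rows --targets '[-0.15,0.15,3,0,-0.15,0.15,5,0,-0.15,0.15,5.9,0,-0.15,0.15,5.9,0,-0.15,0.15,5.9,0]'

```text
t: 4.22
tool_pos: [0.4219, -0.1912, 0.0234]
orientation: [0.997, 2.977, -0.001]
force: [0.9, 0.2, 0.2]
opening: 0.0601
gripper_force: 0.0
```

Call:
play_rows --targets '[0,0,0,0,0,0,0,0,0,0,0,0,0,0,0,0,0,0,0,0,0,0,0,0,0,0,0,0,0,0,0,0]' --grip 0.5 --grip_force 30

```text
t: 4.88
tool_pos: [0.421, -0.1902, 0.0217]
orientation: [-0.998, -2.979, -0.0]
force: [0.0, 0.3, 1.2]
opening: 0.0157
gripper_force: 30.0
```

Call:
play_rows --targets '[0,0,-1,0,0,0,-4,0,0,0,-7,0,0,0,-7,0,0,0,-7,0]'

```text
t: 5.3
tool_pos: [0.4227, -0.1912, 0.0944]
orientation: [0.996, 2.974, -0.002]
force: [-0.8, 0.4, -1.0]
opening: 0.0158
gripper_force: 30.0
```

```bash
python3 -c "
from go import *
go((.4728,.064,.09,124.3),(.4728,.064,.05,124.3))"
```

```text
now [ 0.4227 -0.1912  0.0944] head 52.97 tilt [ 0.0043 -0.0026 -1.    ] F [-0.8  0.4 -1. ] open 0.0158 t 5.3 q6 -84
(0.4728, 0.064, 0.09, 124.3) -> dx 11.37 dy 23.39 dz 0.44 roll -71.3
(0.4728, 0.064, 0.05, 124.3) -> dx 0.00 dy 0.00 dz 4.00 roll -0.0
```

Call:
play_rows --targets '[11.4,23.4,0,-55,11.4,23.4,0,-55,11.4,23.4,0,-55,11.4,23.4,0,-55,11.4,23.4,0,-55,11.4,23.4,0,-55,11.4,23.4,0,-55,11.4,23.4,0,-55]'

```text
t: 5.97
tool_pos: [0.4701, 0.0685, 0.0904]
orientation: [0.507, -3.098, -0.002]
force: [-0.6, -0.1, -0.7]
opening: 0.0157
gripper_force: 30.0
```

Call:
play_rows --targets '[0,0,0,-16,0,0,0,-16,0,0,0,-16,0,0,0,-16,0,0,0,-16,0,0,0,-16]'

```text
t: 6.47
tool_pos: [0.4704, 0.0651, 0.091]
orientation: [0.915, -3.004, -0.001]
force: [0.0, -0.1, -1.6]
opening: 0.0159
gripper_force: 30.0
```

```bash
python3 -c "
from go import *
shot('wrist','w4')
t=cv2.imread('pics/w4.png');cv2.imwrite('pics/w4b.png',cv2.resize(t[40:384,80:450],None,fx=1.7,fy=1.7,interpolation=cv2.INTER_CUBIC))
go((.4728,.064,.05,124.3))"
```

```text
wrist [('vfov', 61.082216902359484), ('cx', 256.18669830134087), ('cy', 194.19687448592384), ('T_tool_cam', array([[ 2.74315787e-04,  9.65111251e-01,  2.61840022e-01,
         7.20686541e-02],
       [ 9.99999949e-01, -2.22252631e-04, -2.28449639e-04,
        -1.12364466e-03],
       [-1.62284683e-04,  2.61840071e-01, -9.65111263e-01,
        -1.65013131e-01],
       [ 0.00000000e+00,  0.00000000e+00,  0.00000000e+00,
         1.00000000e+00]]))]
now [0.4705 0.0651 0.0912] head 123.88 tilt [-1.e-03 -1.e-04 -1.e+00] F [ 0.3  0.5 -0.9] open 0.0156 t 6.5167 q6 -122
(0.4728, 0.064, 0.05, 124.3) -> dx -0.13 dy -0.22 dz 4.12 roll -0.4
```

View pics/w4b.png

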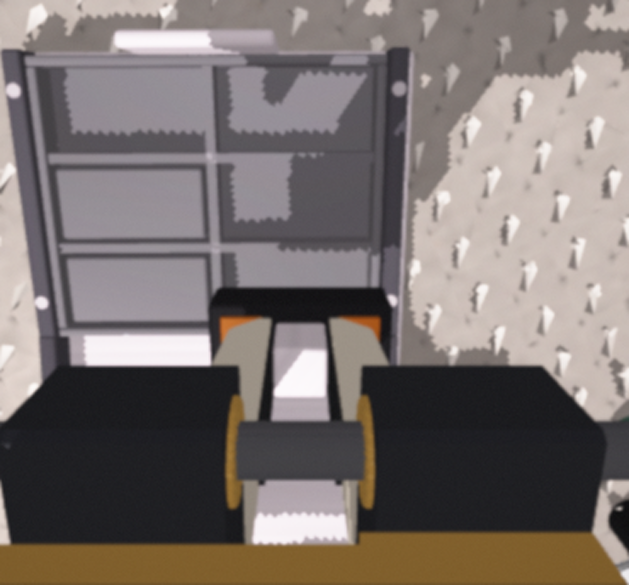

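```bash
python3 - <<'E'
from fit import *
s=1.7
g=lambda x,y:((x+.5)/s-.5+80,(y+.5)/s-.5+40)
ca,f=fit([((19,0,28),g(213,247)),((-19,0,28),g(212,157)),((-62,28,52),g(273,41)),((-62,-28,52),g(113,41)),((-19,-67,28),g(52,158)),((19,-67,28),g(60,247)),((-19,67,28),g(374,155)),((19,67,28),g(374,248))],[.46,.01,.59],"w4")
print("cass",ca,np.degrees(ca[2]),f)
P=lambda x,y:np.round(ca[:2]+R.from_euler('z',ca[2]).as_matrix()[:2,:2]@[x/1000,y/1000],4)
for x,y in((38,34.5),(0,34.5),(-38,34.5),(-38,-34.5)):print(x,y,P(x,y))
# held block: rear bottom edge ends
s_=read_state(); z=s_["tool_pos"][2]
a=px("w4",*g(214,290),z-.0225);b=px("w4",*g(388,290),z-.0225); m=(a+b)/2
h=np.arctan2(b[1]-a[1],b[0]-a[0]); print("edge len",np.linalg.norm(b-a),np.degrees(h), "centre est", m[:2]+.0145*np.array([np.sin(h),-np.cos(h)]), s_["tool_pos"])
from go import go
p=P(38,34.5); go((p[0],p[1],.05,np.degrees(ca[2])+90))
E
```

```text
cass [0.46178557 0.01496762 0.59852122] 34.292739756714916 [ 1.6  1.3 -0.4  0.8  1.7 -2.6  0.1 -1.9 -3.2  0.9 -1.2  2.   1.3  1.3
 -0.2  0.1]
38 34.5 [0.4737 0.0649]
0 34.5 [0.4423 0.0435]
-38 34.5 [0.411  0.0221]
-38 -34.5 [ 0.4498 -0.0349]
edge len 0.06189648857187311 123.86445005630144 centre est [0.47355266 0.0664782 ] [0.4705009  0.06511128 0.09115207]
now [0.4705 0.0651 0.0912] head 123.88 tilt [-1.e-03 -1.e-04 -1.e+00] F [ 0.3  0.5 -0.9] open 0.0156 t 6.5167 q6 -122
(np.float64(0.4737), np.float64(0.0649), 0.05, np.float64(124.29273975671492)) -> dx -0.25 dy -0.20 dz 4.12 roll -0.4
```

Call:
play_rows --targets '[-0.1,-0.15,2,-0.4,-0.1,-0.15,3.5,-0.4,-0.1,-0.15,4.2,-0.4,-0.1,-0.15,4.5,-0.4,-0.1,-0.15,4.7,-0.4,-0.1,-0.15,4.7,-0.4]'

```text
t: 7.02
tool_pos: [0.4727, 0.0645, 0.0448]
orientation: [-0.928, 3.001, -0.0]
force: [0.2, 0.1, -0.7]
opening: 0.0157
gripper_force: 30.0
```

```bash
python3 -c "
from go import *
go()"
```

```text
now [0.4727 0.0645 0.0448] head 124.34 tilt [ 1.e-04  0.e+00 -1.e+00] F [ 0.2  0.1 -0.7] open 0.0157 t 7.0167 q6 -123
```

Call:
play_rows --targets '[0,0,0.4,0,0,0,0.7,0,0,0,0.8,0,0,0,0.8,0,0,0,0.8,0]'

```text
t: 7.43
tool_pos: [0.4726, 0.0645, 0.0367]
orientation: [-0.928, 3.001, -0.0]
force: [0.8, -0.2, -2.0]
opening: 0.0156
gripper_force: 30.0
```

Call:
play_rows --targets '[0,0,0.1,0,0,0,0.1,0,0,0,0.1,0,0,0,0.1,0,0,0,0.1,0,0,0,0.1,0]' --grip 4

```text
t: 7.93
tool_pos: [0.4727, 0.0645, 0.0357]
orientation: [-0.928, 3.001, -0.0]
force: [-0.2, -0.6, -0.5]
opening: 0.0399
gripper_force: 0.0
```

Call:
play_rows --targets '[0,0,-2,0,0,0,-6,0,0,0,-10,0,0,0,-12,0,0,0,-12,0,0,0,-12,0]'

```text
t: 8.43
tool_pos: [0.4738, 0.0646, 0.1572]
orientation: [-0.927, 2.998, -0.002]
force: [1.2, -0.1, 0.1]
opening: 0.0402
gripper_force: 0.0
```

```bash
python3 -c "
from go import *
go((.4,-.255,.16,68))"
```

```text
now [0.4738 0.0646 0.1572] head 124.36 tilt [ 3.7e-03  1.0e-04 -1.0e+00] F [ 1.2 -0.1  0.1] open 0.0402 t 8.4333 q6 -123
(0.4, -0.255, 0.16, 68) -> dx 24.13 dy -22.21 dz -0.28 roll 56.4
```

Call:
play_rows --targets '[22,-23,0,55,22,-23,0,55,22,-23,0,55,22,-23,0,55,22,-23,0,55,22,-23,0,55,22,-23,0,55,22,-23,0,55]'

```text
t: 9.1
tool_pos: [0.4185, -0.2522, 0.1534]
orientation: [-0.575, -3.085, -0.001]
force: [0.1, -0.1, 0.4]
opening: 0.04
gripper_force: 0.0
```

```bash
python3 -c "
from go import *
go((.4155,-.2883,.11,58.4))"
```

```text
now [ 0.4185 -0.2522  0.1534] head 68.88 tilt [-0.0028  0.001  -1.    ] F [ 0.1 -0.1  0.4] open 0.04 t 9.1 q6 -106
(0.4155, -0.2883, 0.11, 58.4) -> dx -1.02 dy -3.48 dz 4.34 roll 10.5
```

Call:
play_rows --targets '[-1,-3.5,2,10.5,-1,-3.5,4.4,10.5,-1,-3.5,4.4,10.5,-1,-3.5,4.4,10.5,-1,-3.5,4.4,10.5]'

```text
t: 9.52
tool_pos: [0.4175, -0.2846, 0.1112]
orientation: [-0.838, -3.026, -0.002]
force: [0.3, -0.2, 0.0]
opening: 0.04
gripper_force: 0.0
```

```bash
python3 -c "
from go import *
shot('wrist','w5')
t=cv2.imread('pics/w5.png');cv2.imwrite('pics/w5b.png',cv2.resize(t,(800,600),interpolation=cv2.INTER_CUBIC))
go((.4155,-.2883,.022,58.4))"
```

```text
wrist [('vfov', 61.082216902359484), ('cx', 256.18669830134087), ('cy', 194.19687448592384), ('T_tool_cam', array([[ 2.73390371e-04,  9.65040976e-01,  2.62098912e-01,
         7.14225671e-02],
       [ 9.99999791e-01, -4.17224231e-04,  4.93127439e-04,
         1.06360511e-04],
       [ 5.85242202e-04,  2.62098722e-01, -9.65040889e-01,
        -1.65014216e-01],
       [ 0.00000000e+00,  0.00000000e+00,  0.00000000e+00,
         1.00000000e+00]]))]
now [ 0.4182 -0.285   0.1121] head 59.04 tilt [ 1.e-04  2.e-04 -1.e+00] F [-0.1 -0.3  0.2] open 0.0398 t 9.5667 q6 -99
(0.4155, -0.2883, 0.022, 58.4) -> dx 0.06 dy -0.42 dz 9.01 roll 0.6
```

View pics/w5b.png

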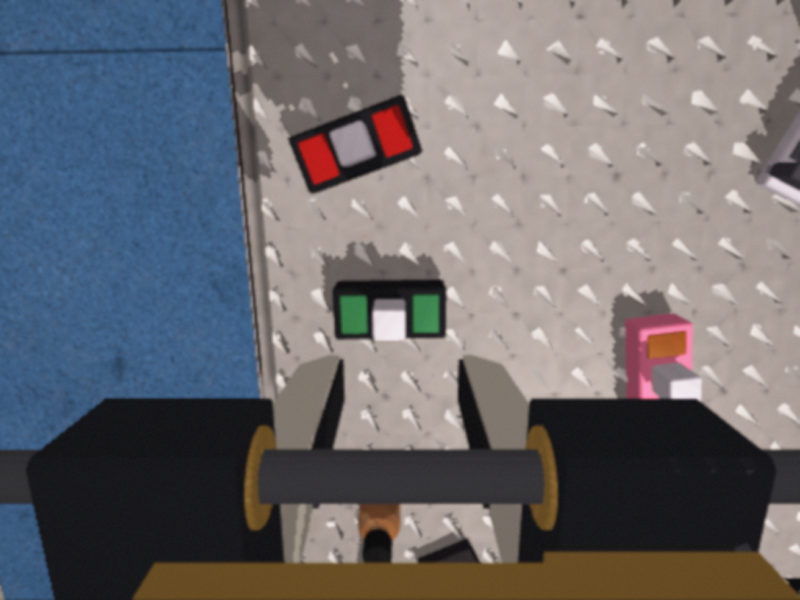

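Green's post is at (389,320) and red's at (352,144), with red tilted about 20°. The bottle at (378,530) is clear of the descent.

```bash
python3 - <<'E'
from go import *
s=800/512
g=lambda x,y:((x+.5)/s-.5,(y+.5)/s-.5)
def c(n,post,e):
    p=px("w5",*g(*post),.04); d=sum(px("w5",*g(*b),.02)-px("w5",*g(*a),.02) for a,b in e)
    print(n,p.round(4),"axis",np.degrees(np.arctan2(d[1],d[0])),np.linalg.norm(d)/2)
    return p
p=c("green",(389,320),[((335,283),(444,283)),((335,338),(445,337))])
c("red",(352,144),[((291,138),(404,97)),((314,191),(420,153))])
go((p[0],p[1],.022,59.3))
E
```

```text
green [ 0.4153 -0.2898  0.04  ] axis 59.332916628114475 0.05739370386946784
red [ 0.3371 -0.2615  0.04  ] axis 77.92686476006942 0.05614875476741805
now [ 0.4182 -0.285   0.1121] head 59.04 tilt [ 1.e-04  2.e-04 -1.e+00] F [-0.1 -0.3  0.2] open 0.0398 t 9.5667 q6 -99
(np.float64(0.4153084513243078), np.float64(-0.2898357332196155), 0.022, 59.3) -> dx -0.00 dy -0.57 dz 9.01 roll -0.3
```

Call:
play_rows --targets '[0,-0.55,3,-0.3,0,-0.55,6,-0.3,0,-0.55,8,-0.3,0,-0.55,9,-0.3,0,-0.55,9,-0.3,0,-0.55,9,-0.3]'

```text
t: 10.07
tool_pos: [0.4161, -0.2904, 0.0229]
orientation: [0.832, 3.028, -0.001]
force: [0.3, -0.5, -0.0]
opening: 0.0402
gripper_force: 0.0
```

Call:
play_rows --targets '[0,0,0,0,0,0,0,0,0,0,0,0,0,0,0,0,0,0,0,0,0,0,0,0,0,0,0,0,0,0,0,0]' --grip 0.5 --grip_force 30

```text
t: 10.73
tool_pos: [0.4153, -0.2907, 0.0221]
orientation: [0.835, 3.028, -0.0]
force: [0.5, 2.2, 6.0]
opening: 0.0157
gripper_force: 30.0
```

Call:
play_rows --targets '[0,0,-1,0,0,0,-4,0,0,0,-7,0,0,0,-7,0,0,0,-7,0,0,0,-7,0]'

```text
t: 11.23
tool_pos: [0.4148, -0.2904, 0.0915]
orientation: [-0.835, -3.028, 0.0]
force: [-0.5, -0.2, -0.9]
opening: 0.0159
gripper_force: 30.0
```

```bash
python3 -c "
from go import *
go((.41,.0217,.095,124.3),start=None)"
```

```text
now [ 0.4148 -0.2904  0.0915] head 59.16 tilt [-1.e-04  0.e+00 -1.e+00] F [-0.5 -0.2 -0.9] open 0.0159 t 11.2333 q6 -100
(0.41, 0.0217, 0.095, 124.3) -> dx 16.41 dy 26.56 dz -0.35 roll -65.1
```

Call:
play_rows --targets '[16.4,26.5,-0.3,-57,16.4,26.5,-0.3,-57,16.4,26.5,-0.3,-57,16.4,26.5,-0.3,-57,16.4,26.5,-0.3,-57,16.4,26.5,-0.3,-57,16.4,26.5,-0.3,-57,16.4,26.5,-0.3,-57]'

```text
t: 11.9
tool_pos: [0.4079, 0.0249, 0.093]
orientation: [0.722, -3.055, -0.003]
force: [-0.4, -0.1, -0.3]
opening: 0.0158
gripper_force: 30.0
```

Call:
play_rows --targets '[0,0,0,-8,0,0,0,-8,0,0,0,-8,0,0,0,-8]'

```text
t: 12.23
tool_pos: [0.4093, 0.0206, 0.0938]
orientation: [0.915, -3.004, -0.001]
force: [0.2, 0.8, -0.4]
opening: 0.0158
gripper_force: 30.0
```

```bash
python3 -c "
from go import *
shot('wrist','w6')
t=cv2.imread('pics/w6.png');cv2.imwrite('pics/w6b.png',cv2.resize(t[100:384,60:450],None,fx=2,fy=2,interpolation=cv2.INTER_CUBIC))
go((.4101,.0217,.045,124.4))"
```

```text
wrist [('vfov', 61.082216902359484), ('cx', 256.18669830134087), ('cy', 194.19687448592384), ('T_tool_cam', array([[ 2.74210420e-04,  9.65111246e-01,  2.61840040e-01,
         7.20688073e-02],
       [ 9.99999949e-01, -2.22081955e-04, -2.28676308e-04,
        -1.12423218e-03],
       [-1.62548128e-04,  2.61840090e-01, -9.65111258e-01,
        -1.65013669e-01],
       [ 0.00000000e+00,  0.00000000e+00,  0.00000000e+00,
         1.00000000e+00]]))]
now [0.4095 0.0205 0.094 ] head 123.9 tilt [-0.0013 -0.     -1.    ] F [ 1.  -0.2 -0.5] open 0.0157 t 12.2833 q6 -128
(0.4101, 0.0217, 0.045, 124.4) -> dx -0.12 dy 0.07 dz 4.90 roll -0.5
```

View pics/w6b.png

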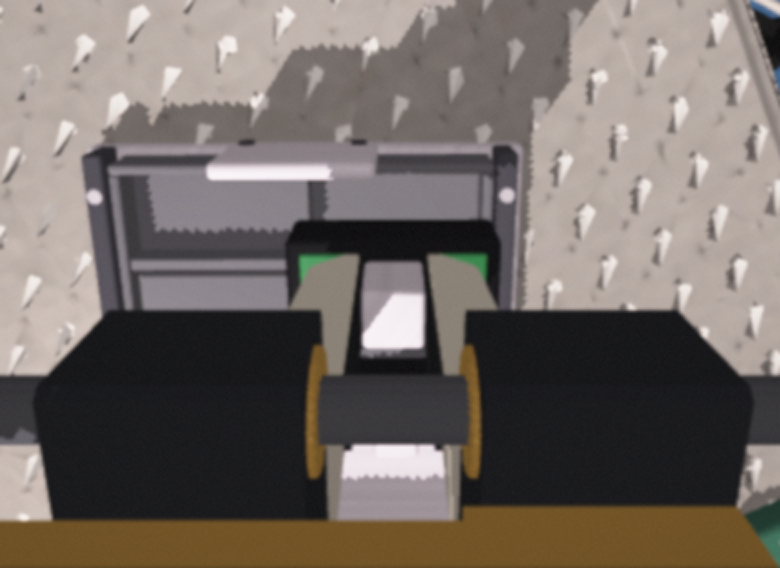

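The green cartridge is held squarely over the rear-left pocket, so I'll lower it.

Call:
play_rows --targets '[-0.1,0.05,2,-0.5,-0.1,0.05,3.5,-0.5,-0.1,0.05,4.2,-0.5,-0.1,0.05,4.6,-0.5,-0.1,0.05,4.9,-0.5,-0.1,0.05,4.9,-0.5]'

```text
t: 12.78
tool_pos: [0.4105, 0.0218, 0.0455]
orientation: [0.934, -2.999, -0.0]
force: [-0.9, 0.0, -0.6]
opening: 0.0157
gripper_force: 30.0
```

Call:
play_rows --targets '[0,0,0.4,0,0,0,0.7,0,0,0,0.9,0,0,0,0.9,0,0,0,0.9,0]'

```text
t: 13.2
tool_pos: [0.4107, 0.0222, 0.0367]
orientation: [-0.936, 2.999, 0.0]
force: [0.6, 0.3, -1.7]
opening: 0.0155
gripper_force: 30.0
```

Call:
play_rows --targets '[0,0,0.1,0,0,0,0.1,0,0,0,0.1,0,0,0,0.1,0,0,0,0.1,0,0,0,0.1,0]' --grip 4

```text
t: 13.7
tool_pos: [0.4106, 0.0221, 0.0357]
orientation: [-0.936, 2.999, -0.0]
force: [-0.1, 0.4, 0.3]
opening: 0.0401
gripper_force: 0.0
```

Call:
play_rows --targets '[0,0,-2,0,0,0,-6,0,0,0,-9,0,0,0,-9,0,0,0,-9,0,0,0,-9,0]'

```text
t: 14.2
tool_pos: [0.4104, 0.0221, 0.1251]
orientation: [0.936, -2.999, -0.0]
force: [0.2, -0.8, 0.6]
opening: 0.0397
gripper_force: 0.0
```

Call:
play_rows --targets '[22,-19,0,46,22,-19,0,46,22,-19,0,46,22,-19,0,46,22,-19,0,46,22,-19,0,46,22,-19,0,46,22,-19,0,46]'

```text
t: 14.87
tool_pos: [0.3345, -0.2645, 0.124]
orientation: [-0.325, -3.122, 0.002]
force: [1.0, 0.5, -0.6]
opening: 0.0403
gripper_force: 0.0
```

Call:
play_rows --targets '[0,0,2,0,0,0,2,0,0,0,2,0]'

```text
t: 15.12
tool_pos: [0.336, -0.2576, 0.1032]
orientation: [-0.31, -3.122, -0.006]
force: [0.4, -0.1, 0.8]
opening: 0.0398
gripper_force: 0.0
```

```bash
python3 -c "
from go import *
shot('wrist','w7')
t=cv2.imread('pics/w7.png');cv2.imwrite('pics/w7b.png',cv2.resize(t[60:384,60:450],None,fx=1.8,fy=1.8,interpolation=cv2.INTER_CUBIC))
go((.3365,-.2613,.022,77.9)); print(proj('w7',[.3365,-.2613,.04]))"
```

```text
wrist [('vfov', 61.082216902359484), ('cx', 256.18669830134087), ('cy', 194.19687448592384), ('T_tool_cam', array([[ 2.70882682e-04,  9.65085723e-01,  2.61934104e-01,
         7.14587663e-02],
       [ 9.99999884e-01, -3.66036641e-04,  3.14484005e-04,
        -3.36297819e-04],
       [ 3.99381502e-04,  2.61933988e-01, -9.65085709e-01,
        -1.65018768e-01],
       [ 0.00000000e+00,  0.00000000e+00,  0.00000000e+00,
         1.00000000e+00]]))]
now [ 0.3368 -0.258   0.1043] head 78.7 tilt [-0.0025  0.0026 -1.    ] F [-0.1  0.7 -0.1] open 0.0398 t 15.1667 q6 -123
(0.3365, -0.2613, 0.022, 77.9) -> dx -0.03 dy -0.33 dz 8.23 roll 0.8
(np.float64(251.64817123611311), np.float64(208.69321446127987))
```

View pics/w7b.png

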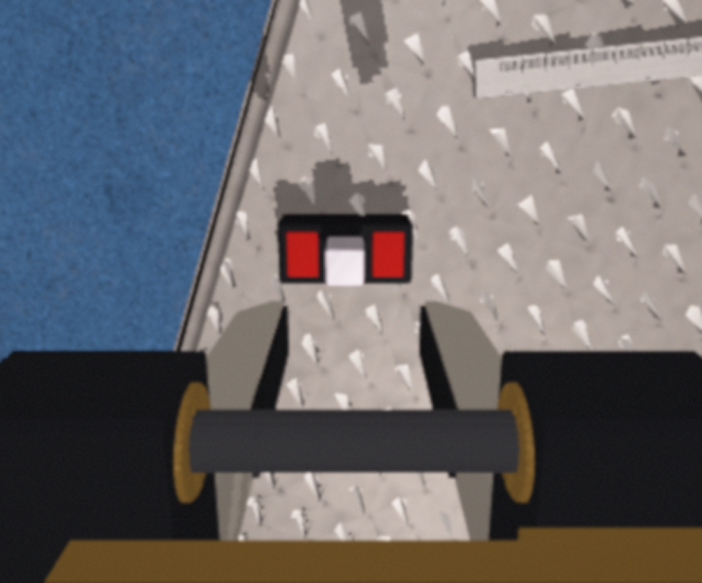

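Red's post at (345,267) matches the prediction and is aligned with the fingers.

Call:
play_rows --targets '[0,-0.3,3,0,0,-0.3,6,0,0,-0.3,7.5,0,0,-0.3,8.2,0,0,-0.3,8.2,0,0,-0.3,8.2,0]'

```text
t: 15.67
tool_pos: [0.3377, -0.2622, 0.0245]
orientation: [0.309, 3.126, -0.0]
force: [1.1, -0.1, 0.5]
opening: 0.0401
gripper_force: 0.0
```

Call:
play_rows --targets '[0,0,0,0,0,0,0,0,0,0,0,0,0,0,0,0,0,0,0,0,0,0,0,0,0,0,0,0,0,0,0,0]' --grip 0.5 --grip_force 30

```text
t: 16.33
tool_pos: [0.3375, -0.2627, 0.0244]
orientation: [0.31, 3.125, -0.001]
force: [-0.3, 1.2, 6.1]
opening: 0.0158
gripper_force: 30.0
```

Call:
play_rows --targets '[0,0,-1,0,0,0,-4,0,0,0,-7,0,0,0,-7,0,0,0,-7,0,0,0,-7,0]'

```text
t: 16.83
tool_pos: [0.3369, -0.2622, 0.0936]
orientation: [0.31, 3.126, -0.0]
force: [0.3, 0.6, 0.2]
opening: 0.0158
gripper_force: 30.0
```

```bash
python3 -c "
from go import *
go((.449,-.0353,.095,124.4))"
```

```text
now [ 0.3369 -0.2622  0.0936] head 78.66 tilt [ 1.e-04 -1.e-04 -1.e+00] F [0.3 0.6 0.2] open 0.0158 t 16.8333 q6 -123
(0.449, -0.0353, 0.095, 124.4) -> dx -6.53 dy 24.45 dz -0.14 roll -45.7
```

Call:
play_rows --targets '[-6.6,24.5,0,-45.7,-6.6,24.5,0,-45.7,-6.6,24.5,0,-45.7,-6.6,24.5,0,-45.7,-6.6,24.5,0,-45.7,-6.6,24.5,0,-45.7,-6.6,24.5,0,-45.7,-6.6,24.5,0,-45.7]'

```text
t: 17.5
tool_pos: [0.4493, -0.0324, 0.092]
orientation: [0.938, -2.996, -0.003]
force: [-0.1, -0.9, 0.1]
opening: 0.0154
gripper_force: 30.0
```

Call:
play_rows --targets '[0,0,0,0,0,0,0,0,0,0,0,0]'

```text
t: 17.75
tool_pos: [0.4491, -0.0362, 0.0931]
orientation: [0.923, -3.002, -0.0]
force: [0.1, -0.1, -0.4]
opening: 0.0156
gripper_force: 30.0
```

```bash
python3 -c "
from go import *
go((.4494,-.035,.047,124.5))"
```

```text
now [ 0.4491 -0.0362  0.0931] head 124.17 tilt [-1.2e-03 -1.0e-04 -1.0e+00] F [ 0.1 -0.1 -0.4] open 0.0156 t 17.75 q6 -135
(0.4494, -0.035, 0.047, 124.5) -> dx -0.09 dy 0.08 dz 4.61 roll -0.3
```

Call:
play_rows --targets '[-0.1,0.1,2,-0.3,-0.1,0.1,3.5,-0.3,-0.1,0.1,4.1,-0.3,-0.1,0.1,4.4,-0.3,-0.1,0.1,4.6,-0.3,-0.1,0.1,4.6,-0.3]'

```text
t: 18.25
tool_pos: [0.4501, -0.0341, 0.0478]
orientation: [0.934, -2.999, -0.0]
force: [-0.2, 0.1, -0.7]
opening: 0.0155
gripper_force: 30.0
```

Call:
play_rows --targets '[0,0,0.2,0,0,0,0.2,0,0,0,0.2,0]'

```text
t: 18.5
tool_pos: [0.4505, -0.0337, 0.046]
orientation: [-0.936, 2.998, -0.0]
force: [0.5, 0.8, -0.6]
opening: 0.0156
gripper_force: 30.0
```

Call:
play_rows --targets '[0,0,0.3,0,0,0,0.5,0,0,0,0.7,0,0,0,0.7,0,0,0,0.7,0]'

```text
t: 18.92
tool_pos: [0.4501, -0.0336, 0.0385]
orientation: [0.936, -2.999, -0.0]
force: [-0.9, -0.3, -0.4]
opening: 0.0155
gripper_force: 30.0
```

Call:
play_rows --targets '[0,0,0.1,0,0,0,0.1,0,0,0,0.1,0,0,0,0.1,0,0,0,0.1,0,0,0,0.1,0]' --grip 4

```text
t: 19.42
tool_pos: [0.4502, -0.0336, 0.0377]
orientation: [-0.936, 2.999, -0.0]
force: [0.4, -0.5, 0.3]
opening: 0.0397
gripper_force: 0.0
```

Call:
play_rows --targets '[0,0,-2,0,0,0,-6,0,0,0,-9,0,0,0,-12,0,0,0,-12,0,0,0,-12,0]'

```text
t: 19.92
tool_pos: [0.4519, -0.0339, 0.1599]
orientation: [-0.935, 2.995, -0.004]
force: [-0.2, -0.1, -0.8]
opening: 0.0402
gripper_force: 0.0
```

Call:
play_rows --targets '[6,4,0,0,6,4,0,0,6,4,0,0,6,4,0,0,6,4,0,0]' --grip 0

```text
t: 20.33
tool_pos: [0.3782, -0.0349, 0.157]
orientation: [-0.935, 2.999, 0.0]
force: [0.6, 0.5, 0.7]
opening: 0.0113
gripper_force: 0.0
```

```bash
python3 -c "
from go import *
shot('wrist','w8')
t=cv2.imread('pics/w8.png');cv2.imwrite('pics/w8b.png',cv2.resize(t,(800,600),interpolation=cv2.INTER_CUBIC))
c=np.array([.4611,.0145]);a=np.radians(34.4);x=np.array([np.cos(a),np.sin(a)])
p=c-x*.085; go((p[0],p[1],.17,124.4),(p[0],p[1],.028,124.4))"
```

```text
wrist [('vfov', 61.082216902359484), ('cx', 256.18669830134087), ('cy', 194.19687448592384), ('T_tool_cam', array([[ 2.74554723e-04,  9.65110611e-01,  2.61842383e-01,
         7.20852151e-02],
       [ 9.99999947e-01, -2.19822473e-04, -2.38317826e-04,
        -1.13175323e-03],
       [-1.72444222e-04,  2.61842434e-01, -9.65110620e-01,
        -1.65011758e-01],
       [ 0.00000000e+00,  0.00000000e+00,  0.00000000e+00,
         1.00000000e+00]]))]
now [ 0.3786 -0.0349  0.1573] head 124.66 tilt [ 2.e-04  1.e-04 -1.e+00] F [-0.1  0.4  1.2] open 0.0072 t 20.3833 q6 -138
(np.float64(0.3909653526463449), np.float64(-0.03352219529111972), 0.17, 124.4) -> dx -1.10 dy -0.59 dz -1.27 roll 0.3
(np.float64(0.3909653526463449), np.float64(-0.03352219529111972), 0.028, 124.4) -> dx 0.00 dy 0.00 dz 14.20 roll -0.0
```

View pics/w8b.png

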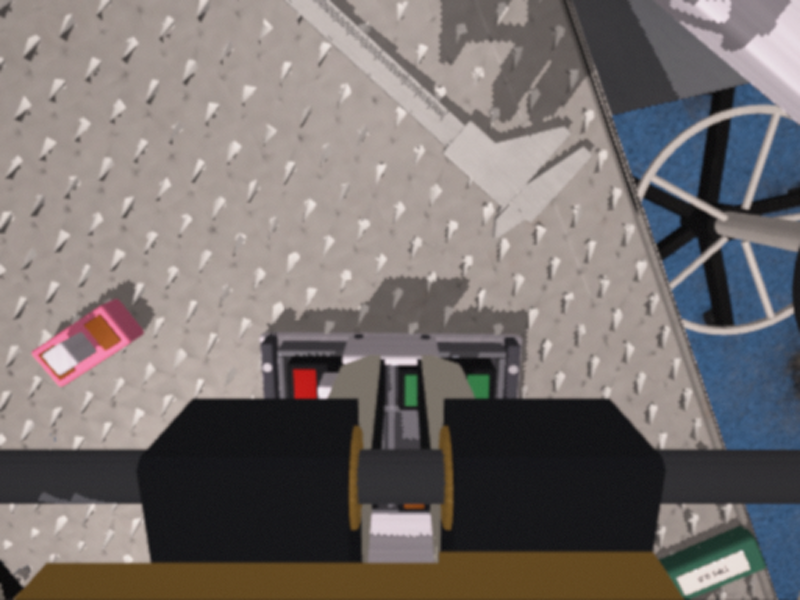

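Call:
play_rows --targets '[0,-0.6,3,0,0,-0.6,7,0,0,-0.6,10,0,0,-0.6,12,0,0,-0.6,12.7,0,0,-0.6,12.7,0,0,-0.6,12.7,0]' --grip 0

```text
t: 20.97
tool_pos: [0.3822, -0.0399, 0.0313]
orientation: [0.936, -2.999, -0.0]
force: [0.8, 0.4, 0.8]
opening: 0.0005
gripper_force: 0.0
```

Call:
play_rows --targets '[-0.5,0,0,0,-1,0,0,0,-1.5,0,0,0,-2,0,0,0,-2.5,0,0,0,-3,0,0,0,-3.5,0,0,0,-4,0,0,0]'

```text
t: 21.63
tool_pos: [0.4143, -0.0172, 0.0308]
orientation: [0.936, -2.997, 0.001]
force: [-5.3, -4.1, 5.8]
opening: 0.0004
gripper_force: 3.2
```

```bash
cat > rel.py <<'E'
from go import *
go(); s=read_state(); c=np.array([.4611,.0145]);a=np.radians(34.4);x=np.array([np.cos(a),np.sin(a)]);d=s["tool_pos"][:2]-c
print("along",d@x,"lat",d@[-x[1],x[0]],"push force",-s["force"][:2]@x)
E
python3 rel.py
```

```text
now [ 0.4143 -0.0172  0.0308] head 124.68 tilt [-0.0014 -0.001  -1.    ] F [-5.3 -4.1  5.8] open 0.0004 t 21.6333 q6 -134
along -0.0565288687097551 lat 0.00030348390970041093 push force 6.71071959229706
```

Call:
play_rows --targets '[-0.5,0,0,0,-1,0,0,0,-1.5,0,0,0,-2,0,0,0,-2.5,0,0,0,-3,0,0,0,-3.5,0,0,0,-4,0,0,0]'

```text
t: 22.3
tool_pos: [0.4469, 0.0057, 0.0304]
orientation: [0.936, -2.997, 0.0]
force: [-4.7, -2.8, 2.5]
opening: 0.0005
gripper_force: 2.8
```

Call:
play_rows --targets '[-0.5,0,0,0,-1,0,0,0,-1.5,0,0,0,-2,0,0,0,-2.5,0,0,0,-3,0,0,0,-3.5,0,0,0,-4,0,0,0]'

```text
t: 22.97
tool_pos: [0.4803, 0.0288, 0.0303]
orientation: [0.936, -2.998, -0.0]
force: [-2.0, -2.5, -1.8]
opening: 0.0002
gripper_force: 1.5
```

```bash
python3 rel.py
```

```text
now [0.4803 0.0288 0.0303] head 124.67 tilt [-6.e-04  0.e+00 -1.e+00] F [-2.  -2.5 -1.8] open 0.0002 t 22.9667 q6 -127
along 0.023944227182431176 lat 0.000956154414697612 push force 3.0530068792341996
```

Call:
play_rows --targets '[-0.3,0,0,0,-0.6,0,0,0,-0.9,0,0,0,-1.2,0,0,0,-1.5,0,0,0,-1.8,0,0,0,-2,0,0,0,-2,0,0,0]'

```text
t: 23.63
tool_pos: [0.4971, 0.04, 0.0308]
orientation: [-0.936, 2.998, -0.0]
force: [-1.4, -0.4, -1.2]
opening: 0.0003
gripper_force: 0.9
```

Call:
play_rows --targets '[-0.1,0,0,0,-0.2,0,0,0,-0.3,0,0,0,-0.4,0,0,0,-0.4,0,0,0,-0.4,0,0,0]'

```text
t: 24.13
tool_pos: [0.4997, 0.0415, 0.0311]
orientation: [0.936, -2.998, 0.001]
force: [-6.9, -5.1, 4.9]
opening: 0.0002
gripper_force: 4.2
```

```bash
python3 rel.py
```

```text
now [0.4997 0.0415 0.0311] head 124.66 tilt [-7.e-04 -9.e-04 -1.e+00] F [-6.9 -5.1  4.9] open 0.0002 t 24.1333 q6 -126
along 0.047132765968605245 lat 0.0004985055325855144 push force 8.638935938599317
```

Call:
play_rows --targets '[-0.1,0,0,0,-0.2,0,0,0,-0.2,0,0,0,-0.2,0,0,0]'

```text
t: 24.47
tool_pos: [0.5012, 0.0424, 0.0313]
orientation: [0.935, -2.998, 0.001]
force: [-9.1, -6.4, 8.3]
opening: 0.0003
gripper_force: 5.3
```

Call:
play_rows --targets '[-0.1,0,0,0,-0.2,0,0,0,-0.2,0,0,0,-0.2,0,0,0]'

```text
t: 24.8
tool_pos: [0.503, 0.0435, 0.0314]
orientation: [0.935, -2.998, 0.002]
force: [-8.8, -6.4, 8.7]
opening: 0.0005
gripper_force: 5.6
```

Call:
play_rows --targets '[-0.1,0,0,0,-0.2,0,0,0,-0.2,0,0,0,-0.2,0,0,0]'

```text
t: 25.13
tool_pos: [0.5032, 0.0437, 0.0314]
orientation: [0.934, -2.995, 0.003]
force: [-16.6, -12.0, 16.3]
opening: 0.0004
gripper_force: 10.3
```

```bash
python3 rel.py
```

```text
now [0.5032 0.0437 0.0314] head 124.66 tilt [-0.0039 -0.0029 -1.    ] F [-16.6 -12.   16.3] open 0.0004 t 25.1333 q6 -125
along 0.05128586913783297 lat 0.0003205982034472184 push force 20.504632640772478
```

Call:
play_rows --targets '[0.5,0,0,0,2,0,0,0,4,0,0,0,4,0,0,0,4,0,-4,0,4,0,-8,0,4,0,-12,0,4,0,-16,0]'

```text
t: 25.8
tool_pos: [0.4725, 0.0232, 0.1931]
orientation: [-0.935, 2.997, 0.0]
force: [0.8, -0.6, -0.5]
opening: 0.0001
gripper_force: 0.0
```

```bash
python3 - <<'E'
from go import *
g=lambda x,y:((x+.5)/1.5625-.5,(y+.5)/1.5625-.5)
for q in((190,300),(270,165)):
    b=px("top0",*g(*q),0); print(q,b.round(3),[np.round(proj("scene0",[b[0],b[1],z])) .tolist() for z in (0,.1,.2,.3)])
for q in((140,295),(245,130),(240,130)):
    for z in(.15,.2,.25): print(q,z,px("top0",*g(*q),z).round(3))
for q in((330,115),):print("box",px("top0",*g(*q),0).round(3))
shot("top","top1"); shot("scene","scene1")
t=cv2.imread("pics/top1.png")[95:225,120:300]; s=cv2.imread("pics/scene1.png")[95:245,160:340]
cv2.imwrite("pics/last.png",cv2.resize(np.vstack([t,s]),None,fx=2.1*1,fy=2.1,interpolation=cv2.INTER_CUBIC))
go((.5895,.135,.2,124.4))
E
```

```text
(190, 300) [0.474 0.329 0.   ] [[194.0, 185.0], [192.0, 154.0], [190.0, 120.0], [188.0, 85.0]]
(270, 165) [0.714 0.194 0.   ] [[285.0, 186.0], [286.0, 154.0], [287.0, 121.0], [288.0, 85.0]]
(140, 295) 0.15 [0.474 0.349 0.15 ]
(140, 295) 0.2 [0.472 0.327 0.2  ]
(140, 295) 0.25 [0.469 0.304 0.25 ]
(245, 130) 0.15 [0.728 0.197 0.15 ]
(245, 130) 0.2 [0.711 0.183 0.2  ]
(245, 130) 0.25 [0.695 0.169 0.25 ]
(240, 130) 0.15 [0.727 0.205 0.15 ]
(240, 130) 0.2 [0.711 0.19  0.2  ]
(240, 130) 0.25 [0.695 0.176 0.25 ]
box [0.805 0.089 0.   ]
top [('vfov', 52.461481530645216), ('cx', 264.4560247700611), ('cy', 193.63184269529387), ('cam_to_world', array([[ 0.01241367,  0.99904193, -0.04196584,  0.42902647],
       [-0.99992137,  0.01247732,  0.00125518, -0.06141926],
       [ 0.0017776 ,  0.04194696,  0.99911826,  1.0654956 ],
       [ 0.        ,  0.        ,  0.        ,  1.        ]]))]
scene [('vfov', 47.68829523654448), ('cx', 251.00041778852218), ('cy', 193.51554415138506), ('cam_to_world', array([[ 0.87537757,  0.19178668, -0.44377018,  0.0352564 ],
       [-0.48343734,  0.35023645, -0.80226104, -0.82195269],
       [ 0.00156151,  0.9168164 ,  0.39930597,  0.50390152],
       [ 0.        ,  0.        ,  0.        ,  1.        ]]))]
now [0.4774 0.023  0.1996] head 124.67 tilt [ 1.520e-02 -2.000e-04 -9.999e-01] F [1.8 0.8 0.2] open 0.0002 t 25.9 q6 -128
(0.5895, 0.135, 0.2, 124.4) -> dx -15.60 dy 2.83 dz -0.04 roll 0.3
```

View pics/last.png

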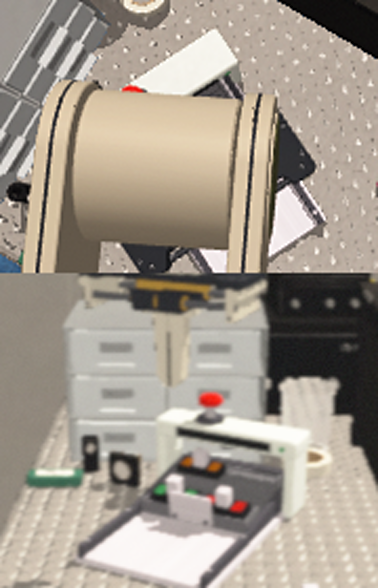

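The picture shows the cassette docked under the head with all three cartridges in it, and the red plunger clear. The cabinet is about 0.11 m from the plunger, far enough for the gripper body. I'll move over the plunger.

Call:
play_rows --targets '[-15.6,2.8,0,0,-15.6,2.8,0,0,-15.6,2.8,0,0,-15.6,2.8,0,0,-15.6,2.8,0,0,-15.6,2.8,0,0,-15.6,2.8,0,0]'

```text
t: 26.48
tool_pos: [0.5843, 0.1347, 0.1902]
orientation: [0.937, -2.998, -0.0]
force: [0.5, -0.5, 0.1]
opening: 0.0002
gripper_force: 0.0
```

Call:
play_rows --targets '[0,0,2,0,0,0,4,0,0,0,4.5,0,0,0,4.5,0]'

```text
t: 26.82
tool_pos: [0.5826, 0.1335, 0.1441]
orientation: [0.933, -2.997, -0.001]
force: [-0.0, -0.1, -0.6]
opening: 0.0002
gripper_force: 0.0
```

```bash
python3 -c "
from go import *
go((.5895,.135,.145,124.4))"
```

```text
now [0.5826 0.1335 0.1441] head 124.6 tilt [-3.e-03 -4.e-04 -1.e+00] F [-0.  -0.1 -0.6] open 0.0002 t 26.8167 q6 -117
(0.5895, 0.135, 0.145, 124.4) -> dx -0.65 dy -0.27 dz -0.09 roll 0.2
```

Call:
play_rows --targets '[-0.6,-0.3,-0.3,0,-0.6,-0.3,-0.3,0,-0.6,-0.3,0.3,0,-0.6,-0.3,0.6,0,-0.6,-0.3,0.6,0]'

```text
t: 27.23
tool_pos: [0.5914, 0.1355, 0.1396]
orientation: [-0.936, 2.998, -0.0]
force: [1.8, -0.5, 2.7]
opening: 0.0005
gripper_force: 1.3
```

Call:
play_rows --targets '[0,0,0.2,0,0,0,0.4,0,0,0,0.4,0]'

```text
t: 27.48
tool_pos: [0.5914, 0.1355, 0.1357]
orientation: [-0.936, 2.998, -0.0]
force: [1.5, -0.8, 3.9]
opening: 0.0007
gripper_force: 2.0
```

Call:
play_rows --targets '[0,0,0.2,0,0,0,0.4,0,0,0,0.4,0]'

```text
t: 27.73
tool_pos: [0.5914, 0.1355, 0.1316]
orientation: [-0.936, 2.998, -0.0]
force: [1.7, 0.6, 4.7]
opening: 0.0005
gripper_force: 2.7
```

Call:
play_rows --targets '[0,0,0.2,0,0,0,0.3,0,0,0,0.3,0,0,0,0.3,0]'

```text
t: 28.07
tool_pos: [0.5915, 0.1355, 0.1298]
orientation: [-0.936, 2.998, -0.0]
force: [0.2, -1.3, 9.0]
opening: 0.0002
gripper_force: 4.7
```

Call:
play_rows --targets '[0,0,0.2,0,0,0,0.2,0,0,0,0.2,0,0,0,0.2,0]'

```text
t: 28.4
tool_pos: [0.5918, 0.1356, 0.1295]
orientation: [-0.935, 2.997, -0.001]
force: [-5.7, -2.2, 19.5]
opening: 0.0006
gripper_force: 9.8
```

Force jumped to 19.5 N with no further travel, so the plunger is on its stop. I'll release it and retreat.

Call:
play_rows --targets '[0,0,-1,0,0,0,-3,0,0,0,-6,0,0,0,-6,0,0,0,-6,0]'

```text
t: 28.82
tool_pos: [0.5918, 0.1357, 0.1883]
orientation: [-0.935, 2.996, -0.0]
force: [0.3, 0.3, -0.1]
opening: 0.0003
gripper_force: 0.0
```

Call:
play_rows --targets '[4,0,0,0,8,0,0,0,12,0,0,0,16,0,0,0,19,0,0,0,19,0,0,0,19,0,0,0]'

```text
t: 29.4
tool_pos: [0.4331, 0.0269, 0.1851]
orientation: [0.933, -2.998, -0.001]
force: [0.6, 0.0, 0.1]
opening: 0.0003
gripper_force: 0.0
```

Call:
play_rows --targets '[10,-15,0,0,10,-15,0,0,10,-15,0,0,10,-15,0,0,10,-15,0,0,10,-15,0,0,10,-15,0,0,10,-15,0,0]'

```text
t: 30.07
tool_pos: [0.438, -0.1517, 0.1858]
orientation: [0.937, -2.998, -0.003]
force: [-0.6, -0.3, 0.4]
opening: 0.0003
gripper_force: 0.0
```

```bash
python3 - <<'E'
from go import *
go()
shot("top","top2")
t=cv2.imread("pics/top2.png")[95:240,130:290]; s=cv2.imread("pics/top0.png")[95:240,130:290]
cv2.imwrite("pics/end.png",cv2.resize(np.hstack([t]),None,fx=4,fy=4,interpolation=cv2.INTER_CUBIC))
E
```

```text
now [ 0.438  -0.1517  0.1858] head 124.7 tilt [-0.0013  0.0013 -1.    ] F [-0.6 -0.3  0.4] open 0.0003 t 30.0667 q6 -150
top [('vfov', 52.461481530645216), ('cx', 264.4560247700611), ('cy', 193.63184269529387), ('cam_to_world', array([[ 0.01241367,  0.99904193, -0.04196584,  0.42902647],
       [-0.99992137,  0.01247732,  0.00125518, -0.06141926],
       [ 0.0017776 ,  0.04194696,  0.99911826,  1.0654956 ],
       [ 0.        ,  0.        ,  0.        ,  1.        ]]))]
```

View pics/end.png

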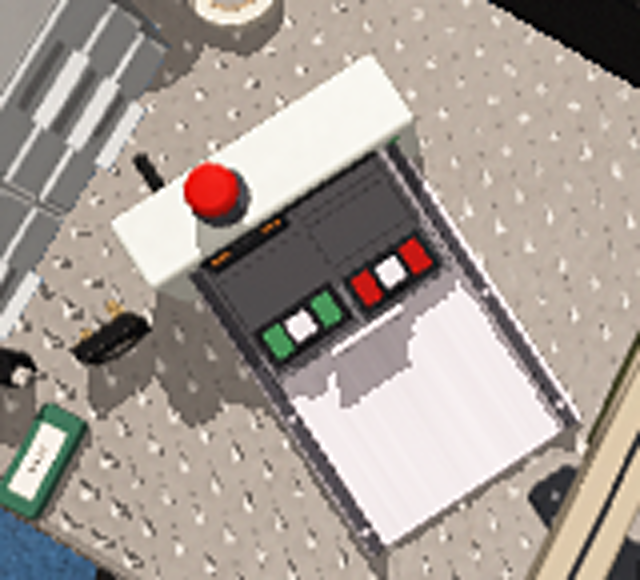

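The final view shows the cassette docked with green (302,325) and red (392,272) seated and amber under the head edge (245,243). The plunger is back up at (212,190) and the mount is undisturbed, so I'm handing in.

```bash
python3 -c "
from plant import workorder
print(workorder.close_job())"
```

```text
the job is handed in; nothing more can be done
None
```

The job is handed in, with no verdict returned: the three cartridges present (amber, green, red) are in pockets, the cassette is against the top stop, and the plunger was pressed to its stop and came back up.

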